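Latch back the spring bar of the loaded gluing jig

ROBOT

A 6-joint arm with a two-finger parallel gripper is mounted at the origin on the work surface; the furniture and walls round the work are solid. World frame = base frame: x ahead of the robot, y to its left, z up, the work surface at z = 0. Lengths are in m, angles in rad, forces in N, time in s.
With the tool pointing down it reaches from about 0.3 to 0.825 m from the base axis. Payload 5.4 kg.
Tool frame: the origin (TCP) lies at the very end of the fingers, on their centre line; the grasp point (between the pads) lies 19 mm behind it (robot.tcp_to_grasp is the z of the grasp point in the tool frame, in m); z points along the fingers, y is the direction in which the jaws open and shut (so a half turn about z gives the same grasp; the last joint's range is limited). The gripper opens to 92 mm and grips with 3 to 60 N. Pads are 20 mm wide; open, the fingers measure 128 mm over their backs; the gripper's body (75 mm by 189 mm) begins 69 mm behind the grasp point.
Start: joints at [-1.51, 0.158, 1.597, -0, 1.386, -0.21], TCP at [0.154, -0.554, 0.215] pointing down, gripper open.
Joint ranges: [-2.91, 2.91], [-0.94, 2.29], [0.18, 2.7], [-1.29, 4.43], [0.17, 2.64], [-3, 3]. Speed limits (rad/s): [2.57, 2.57, 3.14, 3.14, 3.14, 3.14].

INTERFACE

Orientations are given as a unit quaternion [x, y, z, w].
In Python, from bench import robot gives the robot as it stands.
- The arm moves only by the tool drive_tool, never from a script. Its argument "moves" is a list of rows, each an object with "delta_pos": the shift along the tool's x, y, z in mm, a list of three; "dr": the turn, a rotation vector about the tool's x, y, z in rad, a list of three; "gripper": the finger opening in mm, from 0 to 91.9. A call has 1 to 8 rows; each row is the pose to reach, as a shift and turn from the pose commanded when the call began, along the tool's axes at that moment; what a row does not reach only later rows make up. A row lasts 1/12 s, in which the tool goes at most 41.7 mm and 7.16 degrees, less where a joint would pass 70% of its speed; a pose out of reach is approached as far as the arm can. A call with a gripper value outside its range is refused whole. The fingers move at their own pace and stop on an object; "newtons" is the grip in N (left out, the last holds). Time passes only in rows, so rows that repeat a pose let the fingers close. It gives the time, the measured TCP pose, the force and the opening at its end, in the units of the state.
- robot.read_state(): the state, without advancing time (a new reading comes with each control period).
- robot.read_camera(name): name is "side" or "top"; returns a dict with "frame" (400x640x3 uint8, red, green, blue), "range_z" (400x640 float32, m along the optical axis (not along the pixel's ray), 0 where there is no reading), "mtx" (3x3 intrinsics, pixels), "R" (3x3) and "t" (3): a world point X has camera coordinates R X + t. Camera axes: x right, y down, z forward; pixel columns grow to the right and rows downward; lengths in m; the calibration is good to about 2 mm. A picture is of the moment at which its call begins.
- robot.close_job(): hands the job in, once; it reports no verdict.
The state is a dict: "time_s": time; "q": joint angles; "joint_velocities": joint speeds; "tau": joint torques, N m; "ee_pos": TCP position; "eef_rot": TCP orientation; "wrist_force": force on the tool from outside, world axes, zero at the start; "torque": the same for the moment, N m; "finger_gap": finger opening in m.
Only numpy, scipy, OpenCV 4.12 (cv2) and the standard library are available. Lean on these libraries where they do the work, as an engineer would, in place of code of your own. Each camera call takes 0.05 s, during which the arm holds its last target. There are 200 camera calls.

TASK

Two gluing jigs stand on the bench, and one of them has a wood block clamped in it by its spring bar. On that jig, take the black knob at the end of the bar, swing the bar back against its spring to the keeper and, holding it there, push the knob's pin fully down between the keeper's two lugs, so that the bar stays latched open when you let go. Leave the wood block lying in its place and do not disturb the other, empty jig.

Things in the scene. Friction and masses are not known exactly. Their poses are not given: they have to be found in the camera images.
- loaded_knob (a point): Centre of the black knob on the bar of the jig that holds the wood block: an upright knob, 26 mm across, 40 mm tall, on a 12 mm steel pin sliding vertically through the bar's free end. At the start it is fully up: centre 102 mm above the bench, pin foot 10 mm above the lug tops. It moves on a circle of 140 mm about the pivot. Below it the bar's top is at 46 to 50 mm; block and fence are lower
- loaded_pivot (a point): Point on the bar's vertical hinge axis of the same jig, 46 mm above the bench; the steel post with the coiled spring reaches 76 mm above the bench. The jig's plywood base is 215 x 205 x 12 mm and fixed to the bench
- loaded_keeper (a point): Middle of the gap between the keeper's two dark steel lugs, same jig, at their tops (30 mm above the bench); 140 mm from the pivot axis, 0.91 rad anticlockwise seen from above from where the knob starts. The gap is 32 mm along the circle, for the 12 mm pin; lugs 12 mm thick, 18 mm above the base. Here the knob goes straight down 26 mm, to a centre 76 mm above the bench
- loaded_bar (a joint): Angle of that jig's bar: 0 rad closed on the block, growing anticlockwise seen from above; 0.91 at the keeper's middle, stop at 1.15. A torsion spring pulls it to 0: about 2.5 N at the knob when closed, 6 N at the keeper; let go unlatched, it swings shut. Latched, it rests at about 0.84, the pin against the near lug
- loaded_pin (a joint): How far that jig's pin is pushed down: 0 m fully up (start), 0.026 fully down. It is stiff (about 3 N) and stays at the height where it is left; more than 0.010 down it cannot pass over the lugs
- block_mid (a point): Centre, half-way up, of the wood block, 40 x 120 x 32 mm, loose, lying flat on the base of the loaded jig between the bar's rubber pad and the dark metal fence
- empty_knob (a point): Centre of the black knob of the other jig, which is alike but has no block in it; leave it alone

How it is judged:
At the end, for the whole second after the job is handed in: The loaded jig's bar stands between 0.78 and 1.0 rad at rest, its pin more than 18 mm down between the keeper's lugs, and the wood block lies within 20 mm of where it was (value of joint loaded_bar between 0.78 and 1 rad and value of joint loaded_pin above 0.018 m and velocity of joint loaded_bar below 0.05 rad/s and distance of block_mid from where it was at the start of the episode below 0.02 m); the robot touches nothing.
It fails at once if the empty jig's knob was moved by more than 20 mm (distance of empty_knob from where it was at the start of the episode above 0.02 m).
It also fails if it takes over 35 s, if anything falls off the work surface, if the arm or the gripper's body presses on something with over 40 N, if the wrist force passes 120 N, or if a joint passes its speed limit or range.

## Working session

There is one attempt and no reset: what is moved stays moved. The work goes in short steps, Python scripts to look and compute and a tool call to move; the robot and the scene stay as the last step left them, time stands still between calls to the robot, and variables do not carry over. Pictures are saved under pics/ and viewed, about 8 in all and at most 12, crops included, and the job is handed in when it is done.

Besides the shell and the picture viewer there is one more tool, called after ">>>" by a JSON object that holds its "api" and its "payload". drive_tool: Moves the arm, as the interface text tells. Its arguments: {"type":"object","properties":{"moves":{"type":"array"},"newtons":{"type":"number"}},"required":["moves"]}

```bash
mkdir -p pics; cat > h.py <<'E'
import numpy as np, cv2
from bench import robot
def cam(n):
    c=robot.read_camera(n); return c
def pts(c):
    z=c["range_z"].astype(float); v,u=np.mgrid[:z.shape[0],:z.shape[1]]
    K=c["mtx"]; P=np.stack([(u-K[0,2])/K[0,0]*z,(v-K[1,2])/K[1,1]*z,z],-1)
    W=(P-c["t"])@c["R"]; W[z==0]=np.nan; return W
def save(c,n): cv2.imwrite(f"pics/{n}.png",c["frame"][:,:,::-1])
E
python3 - <<'E'
from h import *
for n in("top","side"):
    c=cam(n); save(c,n+"0"); np.savez(n+"0.npz",W=pts(c),f=c["frame"]); print(n,-c["R"].T@c["t"])
s=robot.read_state(); print(s)
E
```

```text
top [ 0.45916792 -0.00187105  0.95123319]
side [ 0.54943773 -1.01402464  0.67670008]
{'time_s': 0.1, 'q': array([-1.51007219e+00,  1.58988688e-01,  1.59810662e+00, -1.68735869e-05,
        1.38617835e+00, -2.10042108e-01]), 'joint_velocities': array([ 0.0009891 , -0.00175069, -0.00240848,  0.00163886,  0.00034902,
        0.0001689 ]), 'tau': array([ 2.35904354e-04, -3.86505175e+01, -3.22960460e+01,  7.02635734e-02,
        3.39294795e-02, -4.40391591e-05]), 'ee_pos': array([ 0.15376671, -0.55347507,  0.21371571]), 'eef_rot': array([ 9.90849134e-01,  1.34971430e-01,  5.44237991e-05, -8.38780040e-04]), 'wrist_force': array([ 0.48961398,  1.19007889, -0.83549287]), 'torque': array([ 0.0474861 , -0.06681312, -0.06686562]), 'finger_gap': 0.09215119415233247}
```

View pics/top0.png

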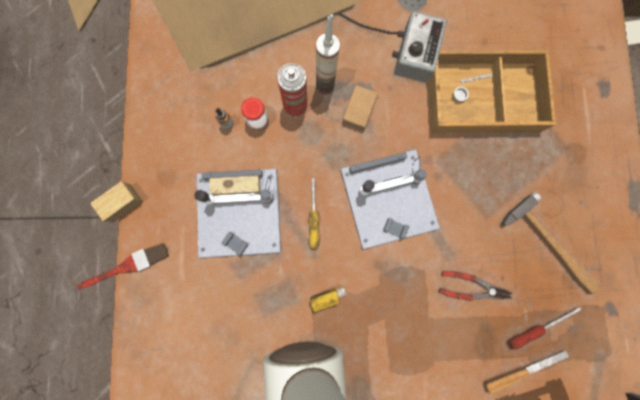

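View pics/side0.png

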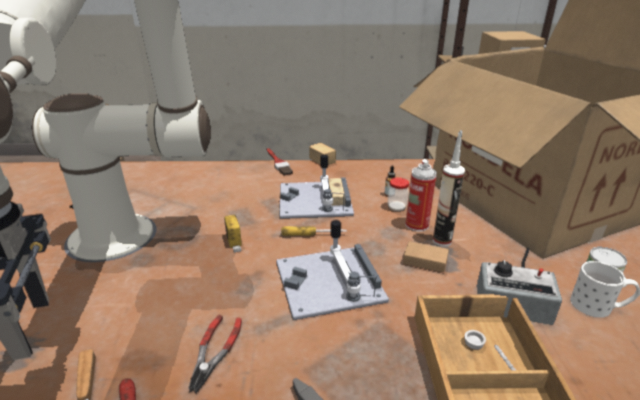

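The top view shows the loaded jig on the left: knob at about (202,197), pivot post (267,193), keeper lugs (236,242), block (235,185). The empty jig is on the right, with its knob at (368,187). The side view shows the loaded jig behind the empty one, with its knob at (324,160).

```bash
python3 - <<'E'
from h import *
d=np.load("top0.npz");W=d["W"];f=d["f"]
im=cv2.resize(f[155:270,180:295],None,fx=5,fy=5,interpolation=cv2.INTER_CUBIC);cv2.imwrite("pics/crop.png",im[:,:,::-1])
def reg(W,u0,u1,v0,v1,z0,z1):
    R=W[v0:v1,u0:u1].reshape(-1,3);m=(R[:,2]>z0)&(R[:,2]<z1);R=R[m]
    return len(R),R.mean(0).round(4),R.min(0).round(3),R.max(0).round(3)
print("knobtop",reg(W,188,218,183,212,.112,.13))
print("post",reg(W,255,285,175,212,.068,.09))
print("lugs",reg(W,220,255,228,258,.024,.036))
print("block",reg(W,205,265,172,195,.038,.046))
print("base",reg(W,190,285,165,260,.008,.016))
print("emptyknob",reg(W,355,382,172,200,.112,.13))
d=np.load("side0.npz");W=d["W"]
print("side knob",reg(W,314,334,148,175,.085,.13))
E
```

```text
knobtop (110, array([0.5813, 0.2487, 0.1204]), array([0.569, 0.237, 0.112]), array([0.594, 0.262, 0.125]))
post (75, array([0.5908, 0.1092, 0.0747]), array([0.579, 0.097, 0.068]), array([0.633, 0.121, 0.082]))
lugs (143, array([0.474 , 0.1903, 0.0292]), array([0.446, 0.161, 0.024]), array([0.502, 0.222, 0.034]))
block (802, array([0.6168, 0.1883, 0.0432]), array([0.594, 0.128, 0.038]), array([0.651, 0.259, 0.046]))
base (4628, array([0.5267, 0.1816, 0.0117]), array([0.442, 0.079, 0.008]), array([0.664, 0.29 , 0.016]))
emptyknob (102, array([ 0.5985, -0.1327,  0.121 ]), array([ 0.587, -0.145,  0.113]), array([ 0.612, -0.121,  0.124]))
side knob (104, array([0.5798, 0.2417, 0.107 ]), array([0.569, 0.233, 0.085]), array([0.591, 0.261, 0.125]))
```

View pics/crop.png

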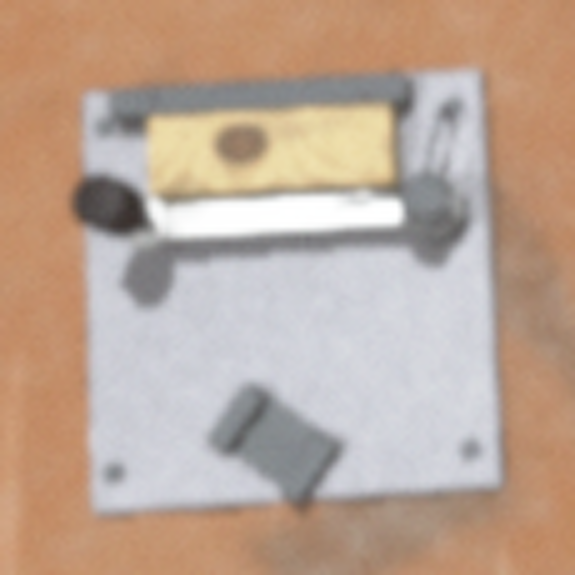

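```bash
cat >> h.py <<'E'
from scipy.spatial.transform import Rotation as Ro
def go(p,yaw):
    s=robot.read_state(); R=Ro.from_quat(s["eef_rot"])
    T=Ro.from_matrix(np.array([[np.cos(yaw),np.sin(yaw),0],[np.sin(yaw),-np.cos(yaw),0],[0,0,-1]]))
    print("t",s["time_s"],"pos",s["ee_pos"].round(4),"F",s["wrist_force"].round(1),"gap",round(s["finger_gap"],4))
    print("delta",(R.inv().apply(np.array(p)-s["ee_pos"])*1000).round(1),"dr",(R.inv()*T).as_rotvec().round(3))
E
python3 -c "
from h import *
go([.581,.249,.2],1.614)"
```

```text
t 0.1 pos [ 0.1538 -0.5535  0.2137] F [ 0.5  1.2 -0.8] gap 0.0922
delta [ 626.3 -658.9   15. ] dr [-1.000e-03 -1.000e-03 -1.343e+00]
```

>>> {"api": "drive_tool", "payload": {"moves": [{"delta_pos": [28,-29,0],"dr": [0,0,-0.1],"gripper": 91},{"delta_pos": [56,-58,0],"dr": [0,0,-0.2],"gripper": 91},{"delta_pos": [84,-87,0],"dr": [0,0,-0.3],"gripper": 91},{"delta_pos": [112,-116,0],"dr": [0,0,-0.4],"gripper": 91},{"delta_pos": [140,-145,0],"dr": [0,0,-0.5],"gripper": 91},{"delta_pos": [168,-174,0],"dr": [0,0,-0.6],"gripper": 91},{"delta_pos": [196,-203,0],"dr": [0,0,-0.7],"gripper": 91},{"delta_pos": [224,-232,0],"dr": [0,0,-0.8],"gripper": 91}]}}

```text
time_s: 0.77
ee_pos: [0.3079, -0.2686, 0.2143]
eef_rot: [0.859, 0.512, 0.0, -0.0]
wrist_force: [1.0, -0.7, -0.0]
finger_gap: 0.0911
```

```bash
python3 -c "
from h import *
go([.581,.249,.2],1.614)"
```

```text
t 0.7667 pos [ 0.3079 -0.2686  0.2143] F [ 1.  -0.7 -0. ] gap 0.0911
delta [585.2  -6.   14.4] dr [-0.    -0.    -0.539]
```

>>> {"api": "drive_tool", "payload": {"moves": [{"delta_pos": [38,0,0],"dr": [0,0,-0.09],"gripper": 91},{"delta_pos": [76,0,0],"dr": [0,0,-0.18],"gripper": 91},{"delta_pos": [114,-1,0],"dr": [0,0,-0.27],"gripper": 91},{"delta_pos": [152,-2,0],"dr": [0,0,-0.36],"gripper": 91},{"delta_pos": [190,-3,0],"dr": [0,0,-0.45],"gripper": 91},{"delta_pos": [228,-4,0],"dr": [0,0,-0.5],"gripper": 91},{"delta_pos": [266,-4,0],"dr": [0,0,-0.5],"gripper": 91},{"delta_pos": [304,-4,0],"dr": [0,0,-0.5],"gripper": 91}]}}

```text
time_s: 1.43
ee_pos: [0.4501, 0.0002, 0.2144]
eef_rot: [0.707, 0.707, -0.0, -0.0]
wrist_force: [0.8, -2.4, -0.1]
finger_gap: 0.0909
```

```bash
python3 -c "
from h import *
go([.581,.249,.2],1.614)"
```

```text
t 1.4333 pos [4.501e-01 2.000e-04 2.144e-01] F [ 0.8 -2.4 -0.1] gap 0.0909
delta [248.7 131.1  14.3] dr [-0.     0.    -0.043]
```

>>> {"api": "drive_tool", "payload": {"moves": [{"delta_pos": [34,18,0],"dr": [0,0,0],"gripper": 91},{"delta_pos": [68,36,0],"dr": [0,0,0],"gripper": 91},{"delta_pos": [102,54,0],"dr": [0,0,0],"gripper": 91},{"delta_pos": [136,72,0],"dr": [0,0,0],"gripper": 91},{"delta_pos": [170,90,0],"dr": [0,0,-0.03],"gripper": 91},{"delta_pos": [204,108,0],"dr": [0,0,-0.04],"gripper": 91},{"delta_pos": [230,124,0],"dr": [0,0,-0.04],"gripper": 91},{"delta_pos": [235,127,0],"dr": [0,0,-0.04],"gripper": 91}]}}

```text
time_s: 2.1
ee_pos: [0.5775, 0.2369, 0.2134]
eef_rot: [0.692, 0.722, 0.0, -0.001]
wrist_force: [1.2, 1.2, -0.5]
finger_gap: 0.091
```

```bash
python3 -c "
from h import *
c=cam('side');save(c,'s1')
go([.581,.249,.087],1.614)"
```

```text
t 2.15 pos [0.5771 0.2357 0.2134] F [-0.2 -1.2  0.5] gap 0.091
delta [ 13.1   4.6 126.4] dr [-0.001 -0.    -0.   ]
```

View pics/s1.png

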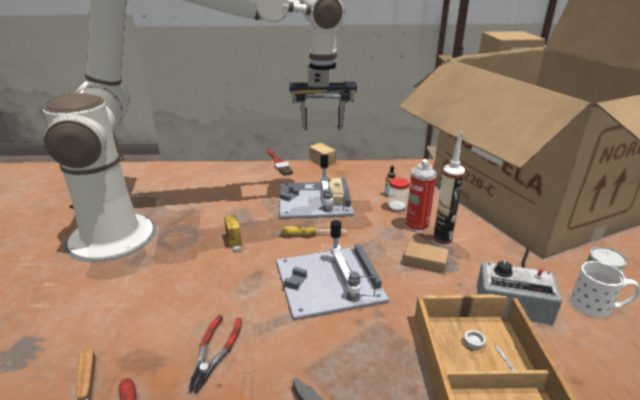

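The fingertips, at columns 306 and 341, straddle the knob at (324,160), and nothing else is near. Descending next.

>>> {"api": "drive_tool", "payload": {"moves": [{"delta_pos": [13,5,5],"dr": [0,0,0],"gripper": 91},{"delta_pos": [13,5,30],"dr": [0,0,0],"gripper": 91},{"delta_pos": [13,5,60],"dr": [0,0,0],"gripper": 91},{"delta_pos": [13,5,90],"dr": [0,0,0],"gripper": 91},{"delta_pos": [13,5,115],"dr": [0,0,0],"gripper": 91},{"delta_pos": [13,5,126],"dr": [0,0,0],"gripper": 91},{"delta_pos": [13,5,126],"dr": [0,0,0],"gripper": 91},{"delta_pos": [13,5,126],"dr": [0,0,0],"gripper": 60}]}}

```text
time_s: 2.82
ee_pos: [0.5813, 0.2456, 0.0891]
eef_rot: [0.693, 0.721, -0.0, 0.0]
wrist_force: [1.1, -0.3, -0.6]
finger_gap: 0.0861
```

```bash
python3 -c "
from h import *
c=cam('side');cv2.imwrite('pics/s2.png',cv2.resize(c['frame'][90:230,250:390,::-1],None,fx=4,fy=4,interpolation=2))
go([.581,.249,.087],1.614)"
```

```text
t 2.8667 pos [0.5823 0.246  0.0905] F [0.1 0.6 1.4] gap 0.0823
delta [ 3.  -1.2  3.5] dr [ 0.003 -0.    -0.004]
```

View pics/s2.png

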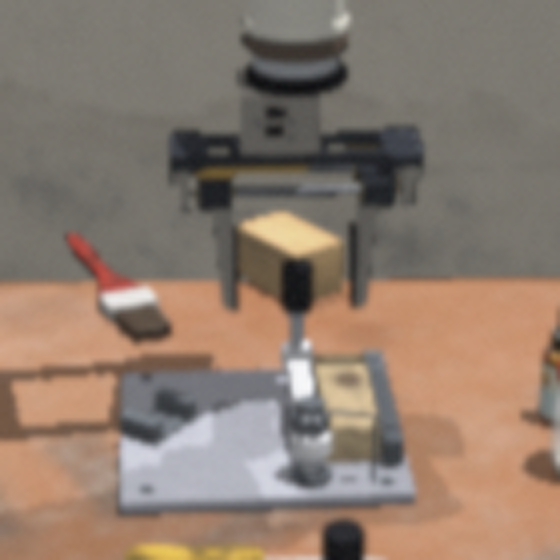

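The knob sits between the fingers at matching height, just right of the midpoint. Closing on it.

>>> {"api": "drive_tool", "payload": {"moves": [{"delta_pos": [3,0,3],"dr": [0,0,0],"gripper": 15},{"delta_pos": [3,0,3],"dr": [0,0,0],"gripper": 15},{"delta_pos": [3,0,3],"dr": [0,0,0],"gripper": 15},{"delta_pos": [3,0,3],"dr": [0,0,0],"gripper": 15},{"delta_pos": [3,0,3],"dr": [0,0,0],"gripper": 15},{"delta_pos": [3,0,3],"dr": [0,0,0],"gripper": 15},{"delta_pos": [3,0,3],"dr": [0,0,0],"gripper": 15},{"delta_pos": [3,0,3],"dr": [0,0,0],"gripper": 15}], "newtons": 30}}

```text
time_s: 3.53
ee_pos: [0.5814, 0.2493, 0.0856]
eef_rot: [0.693, 0.721, 0.0, 0.0]
wrist_force: [2.0, 0.8, -0.8]
finger_gap: 0.0291
```

>>> {"api": "drive_tool", "payload": {"moves": [{"delta_pos": [0,0,0],"dr": [0,0,0],"gripper": 15},{"delta_pos": [0,0,0],"dr": [0,0,0],"gripper": 15},{"delta_pos": [0,0,0],"dr": [0,0,0],"gripper": 15},{"delta_pos": [0,0,0],"dr": [0,0,0],"gripper": 15}]}}

```text
time_s: 3.87
ee_pos: [0.5815, 0.2494, 0.0857]
eef_rot: [0.693, 0.721, 0.0, 0.0]
wrist_force: [3.0, 1.0, -1.4]
finger_gap: 0.0255
```

```bash
cat > arc.py <<'E'
from h import *
import sys
s=robot.read_state(); p=s["ee_pos"]; R=Ro.from_quat(s["eef_rot"])
P=np.array([.587,.109]); d=p[:2]-P; r=np.hypot(*d); a=np.arctan2(d[1],d[0])
print("t",s["time_s"],"pos",p.round(4),"F",s["wrist_force"].round(1),"gap",round(s["finger_gap"],4),"r",r,"ang from closed",a-1.614)
for i in range(1,9):
    b=float(sys.argv[1])*i; q=np.r_[P+r*np.array([np.cos(a+b),np.sin(a+b)]),p[2]]
    print((R.inv().apply(q-p)*1000).round(1),round(-b,3))
E
python3 arc.py 0.1
```

```text
t 3.8667 pos [0.5815 0.2494 0.0857] F [ 3.   1.  -1.4] gap 0.0255 r 0.14049510285614983 ang from closed -0.004125271681874487
[ -0.7 -14.   -0. ] -0.1
[ -2.8 -27.9  -0. ] -0.2
[ -6.2 -41.5  -0. ] -0.3
[-11.  -54.7  -0. ] -0.4
[-17.1 -67.4  -0.1] -0.5
[-24.5 -79.4  -0.1] -0.6
[-33.  -90.5  -0.1] -0.7
[-4.250e+01 -1.008e+02 -1.000e-01] -0.8
```

>>> {"api": "drive_tool", "payload": {"moves": [{"delta_pos": [0,-7,0],"dr": [0,0,-0.05],"gripper": 15},{"delta_pos": [-1,-14,0],"dr": [0,0,-0.1],"gripper": 15},{"delta_pos": [-2,-21,0],"dr": [0,0,-0.15],"gripper": 15},{"delta_pos": [-3,-28,0],"dr": [0,0,-0.2],"gripper": 15},{"delta_pos": [-4,-35,0],"dr": [0,0,-0.25],"gripper": 15},{"delta_pos": [-6,-41.5,0],"dr": [0,0,-0.3],"gripper": 15},{"delta_pos": [-11,-55,0],"dr": [0,0,-0.4],"gripper": 15},{"delta_pos": [-11,-55,0],"dr": [0,0,-0.4],"gripper": 15}]}}

```text
time_s: 4.53
ee_pos: [0.5267, 0.2345, 0.0857]
eef_rot: [0.534, 0.846, -0.0, 0.002]
wrist_force: [7.6, -1.9, -4.7]
finger_gap: 0.0253
```

```bash
python3 arc.py 0.07
```

```text
t 4.5333 pos [0.5267 0.2345 0.0857] F [ 7.6 -1.9 -4.7] gap 0.0253 r 0.13920378941323905 ang from closed 0.40455825833937253
[-0.4 -9.7 -0. ] -0.07
[ -1.4 -19.4  -0. ] -0.14
[ -3.1 -29.   -0. ] -0.21
[ -5.5 -38.5  -0. ] -0.28
[ -8.6 -47.7  -0. ] -0.35
[-12.3 -56.7  -0. ] -0.42
[-16.6 -65.5  -0. ] -0.49
[-21.5 -73.9  -0. ] -0.56
```

>>> {"api": "drive_tool", "payload": {"moves": [{"delta_pos": [0,-10,0],"dr": [0,0,-0.07],"gripper": 15},{"delta_pos": [-1.5,-19.5,0],"dr": [0,0,-0.14],"gripper": 15},{"delta_pos": [-3,-29,0],"dr": [0,0,-0.21],"gripper": 15},{"delta_pos": [-5.5,-38.5,0],"dr": [0,0,-0.28],"gripper": 15},{"delta_pos": [-8.5,-48,0],"dr": [0,0,-0.35],"gripper": 15},{"delta_pos": [-12,-57,0],"dr": [0,0,-0.42],"gripper": 15},{"delta_pos": [-17,-67,0],"dr": [0,0,-0.5],"gripper": 15},{"delta_pos": [-17,-67,0],"dr": [0,0,-0.5],"gripper": 15}]}}

```text
time_s: 5.2
ee_pos: [0.4758, 0.1901, 0.0858]
eef_rot: [0.309, 0.951, 0.0, 0.004]
wrist_force: [15.2, -2.7, -12.7]
finger_gap: 0.0254
```

```bash
python3 arc.py 0.02|head -3; python3 - <<'E'
from h import *
for n,a in(("side",(90,230,250,390)),("top",(155,270,180,295))):
    c=cam(n);cv2.imwrite('pics/k_%s.png'%n,cv2.resize(c['frame'][a[0]:a[1],a[2]:a[3],::-1],(400,400),interpolation=2))
cv2.imwrite('pics/k.png',np.hstack([cv2.imread('pics/k_side.png'),cv2.imread('pics/k_top.png')]))
E
```

```text
t 5.2 pos [0.4758 0.1901 0.0858] F [ 15.2  -2.7 -12.7] gap 0.0254 r 0.13761453992036168 ang from closed 0.8977985683708993
[-0.  -2.8 -0. ] -0.02
[-0.1 -5.5 -0. ] -0.04
```

View pics/k.png

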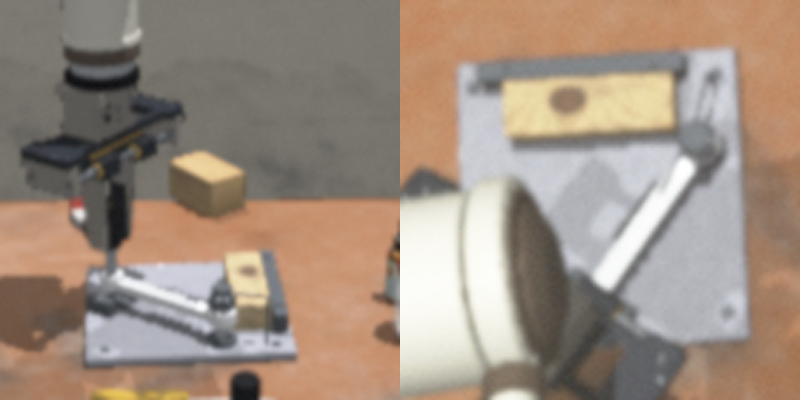

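The side crop shows the bar swung to the keeper with the knob still gripped. The top crop shows the block unmoved, and the TCP is within 2 mm of the measured lug middle. I'll ease the radial load by 2 mm and push down.

>>> {"api": "drive_tool", "payload": {"moves": [{"delta_pos": [-2,-2,0],"dr": [0,0,0],"gripper": 15},{"delta_pos": [-2,-2,4],"dr": [0,0,0],"gripper": 15},{"delta_pos": [-2,-2,8],"dr": [0,0,0],"gripper": 15},{"delta_pos": [-2,-2,12],"dr": [0,0,0],"gripper": 15},{"delta_pos": [-2,-2,16],"dr": [0,0,0],"gripper": 15},{"delta_pos": [-2,-2,20],"dr": [0,0,0],"gripper": 15},{"delta_pos": [-2,-2,22],"dr": [0,0,0],"gripper": 15},{"delta_pos": [-2,-2,22],"dr": [0,0,0],"gripper": 15}]}}

```text
time_s: 5.97
ee_pos: [0.4762, 0.1901, 0.0649]
eef_rot: [0.31, 0.951, 0.002, 0.002]
wrist_force: [6.4, 2.8, -3.0]
finger_gap: 0.0253
```

```bash
python3 arc.py 0.02|head -1
```

```text
t 5.9667 pos [0.4762 0.1901 0.0649] F [ 6.4  2.8 -3. ] gap 0.0253 r 0.13729666003336896 ang from closed 0.8958227634840032
```

>>> {"api": "drive_tool", "payload": {"moves": [{"delta_pos": [0,0,2],"dr": [0,0,0],"gripper": 15},{"delta_pos": [0,0,4],"dr": [0,0,0],"gripper": 15},{"delta_pos": [0,0,5.5],"dr": [0,0,0],"gripper": 15},{"delta_pos": [0,0,5.5],"dr": [0,0,0],"gripper": 15},{"delta_pos": [0,0,5.5],"dr": [0,0,0],"gripper": 15}]}}

```text
time_s: 6.38
ee_pos: [0.4762, 0.1901, 0.0597]
eef_rot: [0.31, 0.951, 0.002, 0.002]
wrist_force: [6.1, 3.1, 0.6]
finger_gap: 0.0254
```

```bash
python3 arc.py 0.02|head -1; python3 - <<'E'
from h import *
for n,a in(("side",(90,230,250,390)),("top",(155,270,180,295))):
    c=cam(n);cv2.imwrite('pics/k_%s.png'%n,cv2.resize(c['frame'][a[0]:a[1],a[2]:a[3],::-1],(400,400),interpolation=2))
cv2.imwrite('pics/k2.png',np.hstack([cv2.imread('pics/k_side.png'),cv2.imread('pics/k_top.png')]))
E
```

```text
t 6.3833 pos [0.4762 0.1901 0.0597] F [6.1 3.1 0.6] gap 0.0254 r 0.13728804933763608 ang from closed 0.8953607331513875
```

View pics/k2.png

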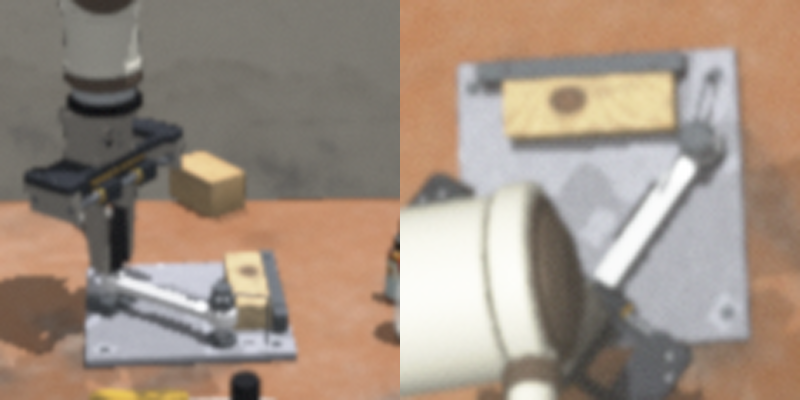

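The knob has gone down with the fingers, by 26 mm, to just above the bar, and the block is unmoved. I'll ease the pin back onto the near lug as a check, then release.

>>> {"api": "drive_tool", "payload": {"moves": [{"delta_pos": [0,2,0.5],"dr": [0,0,0],"gripper": 15},{"delta_pos": [0,4,0.5],"dr": [0,0,0],"gripper": 15},{"delta_pos": [0,6,0.5],"dr": [0,0,0],"gripper": 15},{"delta_pos": [0,8,0.5],"dr": [0,0,0],"gripper": 15},{"delta_pos": [0,8,0.5],"dr": [0,0,0],"gripper": 15},{"delta_pos": [0,8,0.5],"dr": [0,0,0],"gripper": 15}]}}

```text
time_s: 6.98
ee_pos: [0.4804, 0.1963, 0.0595]
eef_rot: [0.311, 0.951, 0.001, 0.002]
wrist_force: [1.6, 0.9, 7.7]
finger_gap: 0.0254
```

```bash
python3 arc.py 0.02|head -1
```

```text
t 6.9833 pos [0.4804 0.1963 0.0595] F [1.6 0.9 7.7] gap 0.0254 r 0.13776340966537484 ang from closed 0.8413722795304837
```

At 0.841 rad the tangential force is gone, so the near lug carries the spring. Opening the fingers.

>>> {"api": "drive_tool", "payload": {"moves": [{"delta_pos": [0,0,0],"dr": [0,0,0],"gripper": 70},{"delta_pos": [0,0,0],"dr": [0,0,0],"gripper": 70},{"delta_pos": [0,0,0],"dr": [0,0,0],"gripper": 70},{"delta_pos": [0,0,0],"dr": [0,0,0],"gripper": 70},{"delta_pos": [0,0,0],"dr": [0,0,0],"gripper": 70},{"delta_pos": [0,0,0],"dr": [0,0,0],"gripper": 70},{"delta_pos": [0,0,0],"dr": [0,0,0],"gripper": 70},{"delta_pos": [0,0,0],"dr": [0,0,0],"gripper": 70}]}}

```text
time_s: 7.65
ee_pos: [0.4782, 0.1958, 0.0574]
eef_rot: [0.31, 0.951, -0.0, -0.0]
wrist_force: [-0.5, 1.0, 0.6]
finger_gap: 0.0701
```

>>> {"api": "drive_tool", "payload": {"moves": [{"delta_pos": [0,0,-10],"dr": [0,0,0],"gripper": 70},{"delta_pos": [0,0,-30],"dr": [0,0,0],"gripper": 70},{"delta_pos": [0,0,-60],"dr": [0,0,0],"gripper": 70},{"delta_pos": [0,0,-90],"dr": [0,0,0],"gripper": 70},{"delta_pos": [0,0,-120],"dr": [0,0,0],"gripper": 70},{"delta_pos": [-20,20,-150],"dr": [0,0,0],"gripper": 70},{"delta_pos": [-40,50,-170],"dr": [0,0,0],"gripper": 70},{"delta_pos": [-60,85,-190],"dr": [0,0,0],"gripper": 70}]}}

```text
time_s: 8.32
ee_pos: [0.5757, 0.2279, 0.2498]
eef_rot: [0.311, 0.951, 0.001, 0.002]
wrist_force: [0.2, -0.1, 0.1]
finger_gap: 0.0698
```

```bash
python3 arc.py 0.02|head -1; python3 - <<'E'
from h import *
def reg(W,u0,u1,v0,v1,z0,z1):
    R=W[v0:v1,u0:u1].reshape(-1,3);m=(R[:,2]>z0)&(R[:,2]<z1);R=R[m]
    return len(R),R.mean(0).round(4) if len(R) else 0,R.max(0).round(3) if len(R) else 0
for n,a in(("side",(90,230,250,390)),("top",(155,270,180,295))):
    c=cam(n);W=pts(c)
    if n=="side": print("knob",reg(W,265,310,150,200,.07,.13))
    else: print("block",reg(W,205,265,172,195,.038,.046),"topknob",reg(W,215,255,222,260,.08,.13))
    cv2.imwrite('pics/k_%s.png'%n,cv2.resize(c['frame'][a[0]:a[1],a[2]:a[3],::-1],(400,400),interpolation=2))
cv2.imwrite('pics/k3.png',np.hstack([cv2.imread('pics/k_side.png'),cv2.imread('pics/k_top.png')]))
E
```

```text
t 8.3167 pos [0.5757 0.2279 0.2498] F [ 0.2 -0.1  0.1] gap 0.0698 r 0.11946806936880937 ang from closed 0.0515015588415757
knob (83, array([0.4798, 0.1909, 0.0866]), array([0.49 , 0.207, 0.099]))
block (646, array([0.6194, 0.1808, 0.0431]), array([0.651, 0.257, 0.046])) topknob (112, array([0.4804, 0.1972, 0.094 ]), array([0.493, 0.211, 0.099]))
```

View pics/k3.png

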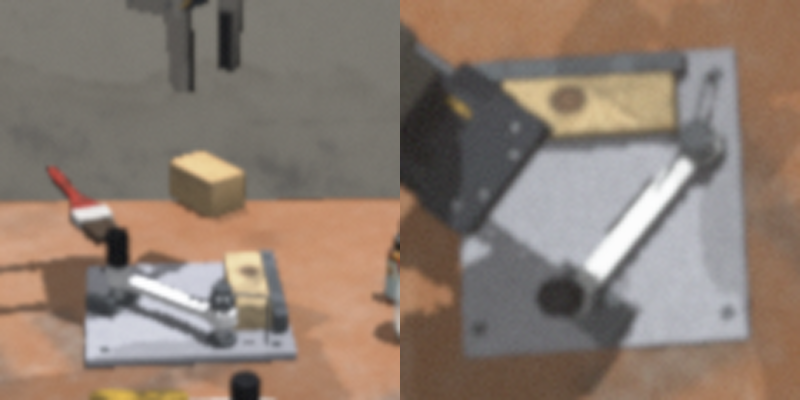

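The arm is clear and the bar stays latched. The knob in the top crop is at (560,297), its highest point is 26 mm lower than at the start, and the block's right-hand end is still in place.

```bash
python3 -c "
from h import *
print(np.abs(robot.read_state()['joint_velocities']).max()); print(robot.close_job())"
```

```text
0.17042988854495164
the job is handed in; nothing more can be done
None
```

I swung the loaded jig's bar to its keeper, pushed the knob's pin down between the lugs and let go. The bar stayed latched, and I handed the job in at about 8.4 s of the 35 s allowed.

**Before release:** I eased the pin back against the near lug. The bar stood at about 0.84 rad and the spring force on the tool had gone, so the lug was carrying it.

**After release:**
- **Knob:** it sat at (0.480, 0.197), which matches the 0.84 rad rest angle. Its highest point was 26 mm lower than at the start (99 mm, from 125 mm), so the pin is fully down.
- **Block:** it looks unmoved in the pictures. Its measured average position differed by about 7 mm in y, most likely because the gripper partly hid it from the top camera.
- **Robot:** the fingers were about 0.15 m above the knob, with wrist force near zero. The arm was still settling (up to 0.17 rad/s) when I handed in.

**Not as expected or not checked:**
- While swinging the bar, the wrist force rose to about 20 N, well under the 120 N limit. The likely cause is a pivot estimate a few mm off; easing the tool 2 mm inward brought it down.
- I did not re-measure the empty jig. The gripper only passed high above it and felt no contact.

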